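# Present a sheet blank's edge for gauging

## Robot

A 6-joint arm with a two-finger parallel gripper is mounted at the origin on a cart in front of the work surface, level with it; the furniture and walls round the work are solid. World frame = base frame: x ahead of the robot, y to its left, z up, the work surface at z = 0. Lengths are in m, angles in rad, forces in N, time in s.
With the tool pointing down it reaches from about 0.3 to 0.775 m from the base axis. Payload 14.6 kg.
Tool frame: the origin (TCP) lies on the centre line of the jaws, within the pads' length; the fingertips stand 19 mm ahead of it and the grasp point (between the pads) is the TCP; z points along the fingers, y is the direction in which the jaws open and shut (so a half turn about z gives the same grasp; the last joint's range is limited). The gripper opens to 94 mm and grips with 3 to 60 N. Pads are 16 mm wide; open, the fingers measure 119 mm over their backs; the gripper's body (75 mm by 177 mm) begins 78 mm behind the grasp point.
Start: joints at [-1.233, 0.3, 1.521, -0, 1.321, -0.067], TCP at [0.217, -0.506, 0.224] pointing down, gripper open.
Joint ranges: [-3.03, 3.03], [-0.79, 2.21], [0.23, 2.52], [-1.04, 4.18], [0, 3.07], [-2.55, 2.55]. Speed limits (rad/s): [2.22, 2.22, 2.57, 3.14, 3.14, 3.14].

## Interface

Orientations are given as [roll, pitch, yaw] about the fixed x, y, z axes, in that order (R = Rz(yaw) Ry(pitch) Rx(roll)).
In Python, from station import ctrl gives the robot as it stands. The module is installed in compiled form; this text tells all that it offers.
- The arm moves only by the shell command python3 -m creep 'ROWS' [FORCE]. ROWS is a JSON object of lists of equal length, an entry for each row: "translation": the shift along the world's x, y, z in mm, a list of three; "yaw": the turn about the world's z in rad; "gripper": the closure in counts, from 0 (fully open) to 255 (shut). A call has 1 to 5 rows; each row is the pose to reach, as a shift and turn from the pose measured when the call began; what a row does not reach only later rows make up. A row lasts 1/12 s, in which the tool goes at most 41.7 mm and 7.16 degrees, less where a joint would pass 70% of its speed; a pose out of reach is approached as far as the arm can. A call with a gripper value outside its range is refused whole. The fingers move at their own pace and stop on an object; FORCE is the grip in N (left out, the last holds). Time passes only in rows, so rows that repeat a pose let the fingers close. It gives the time, the measured TCP pose, the force and the opening at its end, in the units of the state.
- ctrl.get_obs(): the state, without advancing time (a new reading comes with each control period).
- ctrl.camera(name): name is "scene" or "top" or "wrist"; returns a dict with "pixels" (480x640x3 uint8, red, green, blue), "depth" (480x640 float32, m along the optical axis (not along the pixel's ray), 0 where there is no reading), "fx", "fy", "cx", "cy" (pixels), "R" (3x3) and "t" (3): a world point X has camera coordinates R X + t; the wrist camera has in their place "tool_from_camera" (4x4, takes a point from camera to tool coordinates, whose origin is the TCP and whose axes are the flange's). Camera axes: x right, y down, z forward; pixel columns grow to the right and rows downward; lengths in m; the calibration is good to about 2 mm. A picture is of the moment at which its call begins: read the wrist's pose just before it.
- ctrl.hand_in(): hands the job in, once; it reports no verdict.
The state is a dict: "time_s": time; "qpos": joint angles; "joint_vel": joint speeds; "tau": joint torques, N m; "ee_pos": TCP position; "eef_rot": TCP orientation; "force": force on the tool from outside, world axes, zero at the start; "moment": the same for the moment, N m; "grip_width": finger opening in m.
Only numpy, scipy, OpenCV 4.12 (cv2) and the standard library are available. Lean on these libraries where they do the work, as an engineer would, in place of code of your own. Each camera call takes 0.05 s, during which the arm holds its last target. There are 200 camera calls.

## Task

Get the aluminium sheet blank ready for gauging, only pushing it with the fingertips and never pinching or lifting it. First, while it still lies wholly on the dark ledge, push it sideways until its long side is flush against the upright fence; then push it along the fence, towards the end of the ledge where the micrometer lies, until about a third of its length sticks out over that end. Leave it lying flat and flush along the fence, and do not disturb the micrometer, vial, dish and brass weight.

Things in the scene. Friction and masses are not known exactly. Their poses are not given: they have to be found in the camera images.
- ledge: fixed dark steel ledge on two feet, aluminium fence along one long side, no end stops. Origin at its middle at bench height; x along it to the open end where the blank must stick out, y towards the fence, z up. Flat top 40 mm above the bench, x = -130 to +130 mm, y = -80 to +50 mm, where the fence's inner face stands; fence 12 mm thick, its top at z = 54 mm, over the whole length
- blank: loose smooth aluminium plate 120 x 90 x 6 mm (x, y, z), 0.12 to 0.24 kg, sliding easily on ledge and fence, a little askew and off the fence. Origin at the centre of its underside, x along its length as the ledge's x. In the ledge's frame: flush with the fence at y = +5 mm; leading edge level with the ledge's end at x = +70 mm, a third (40 mm) overhanging at x = +110 mm, tips off at +130 mm
- micrometer: loose seam micrometer, 41 x 114 x 17 mm, lying on the bench about 120 mm beyond the open end of the ledge; leave alone. Origin under its centre
- vial: loose white vial with cap, 33 mm across, 64 mm high, upright on the bench behind the fence; leave alone. Origin under its centre
- dish: loose glass petri dish, 70 mm across, 14 mm high, on the bench behind the fence; leave alone. Origin under its centre
- brass_weight: loose brass weight with knob, 19 mm across, 26 mm high, on the bench about 50 mm from the long side of the ledge that has no fence; leave alone. Origin under its centre
There are look-alikes about, which are no part of the job. Leave any green look-alike of the blank alone.

How it is judged:
On the way:
1. the blank lies flush against the fence (within 3 mm and 0.04 rad) while still wholly on the ledge (y of blank in the frame of ledge above 0.002 m and angle between the x axis of blank and the x axis of ledge, either way round below 0.04 rad and x of blank in the frame of ledge between -0.08 and 0.073 m), for 0.1 s.
At the end, for the whole second after the job is handed in: The blank rests flat (within 0.04 rad) and still on the ledge with 26 to 54 mm of its length beyond the open end, its long side within 4 mm and 0.06 rad of the fence (x of blank in the frame of ledge between 0.096 and 0.124 m and y of blank in the frame of ledge above 0.001 m and angle between the x axis of blank and the x axis of ledge, either way round below 0.06 rad and z of blank in the frame of ledge between 0.037 and 0.043 m and angle between blank's own z axis and vertical below 0.04 rad and contact force between blank and ledge above 0.3 N and linear speed of blank below 0.01 m/s); the robot touches nothing.
It fails at once if the blank is lifted off the ledge (8 mm) or tipped (0.12 rad) (z of blank in the frame of ledge above 0.048 m or angle between blank's own z axis and vertical above 0.12 rad).
It fails at once if the micrometer, vial, dish or weight is moved more than 15 mm (distance of any of micrometer, vial, dish, brass_weight from where it was at the start of the episode above 0.015 m).
It also fails if it takes over 51 s, if anything falls off the work surface, if the arm or the gripper's body presses on something with over 40 N, if the wrist force passes 120 N, or if a joint passes its speed limit or range.

## Working session

There is one attempt and no reset: what is moved stays moved. The work goes in short steps, Python scripts to look and compute and a shell command to move; the robot and the scene stay as the last step left them, time stands still between calls to the robot, and variables do not carry over. Pictures are saved under pics/ and viewed, about 8 in all and at most 12, crops included, and the job is handed in when it is done.

```bash
mkdir -p pics; python3 - <<'E'
from station import ctrl
import cv2,numpy as np
for n in("top","scene"):
    c=ctrl.camera(n); cv2.imwrite(f"pics/{n}0.png",c["pixels"][:,:,::-1])
    np.savez(f"{n}0.npz",**{k:np.array(v) for k,v in c.items()})
    print(n,c["fx"],c["cx"],c["cy"],c["R"],c["t"])
o=ctrl.get_obs();print(o)
E
```

```text
top 545.4212169995353 322.05617076441104 237.98941705852616 [[ 0.00692495 -0.9999439   0.00801515]
 [-0.98445988 -0.00822379 -0.17541697]
 [ 0.17547304 -0.00667584 -0.9844616 ]] [-0.01745103  0.57085018  0.99056573]
scene 621.0756683793201 322.1818103192304 228.49008382355012 [[ 0.55444638 -0.83220135  0.00548835]
 [-0.33321181 -0.22803274 -0.91486117]
 [ 0.76260023  0.50541268 -0.40373125]] [-0.32039667  0.24993332  0.89051881]
{'time_s': 0.1, 'qpos': array([-1.23261348e+00,  3.00439973e-01,  1.52147885e+00, -3.73730331e-05,
        1.32070460e+00, -6.66117856e-02]), 'joint_vel': array([ 0.00265167, -0.00173637, -0.00272756, -0.00092414,  0.00038874,
        0.00106378]), 'tau': array([ 1.55457914e-03, -5.32649946e+01, -3.53286195e+01,  7.10146339e-02,
        2.34560575e-02, -6.10813800e-05]), 'ee_pos': array([ 0.21652229, -0.50536715,  0.22394664]), 'eef_rot': array([-3.14056176e+00, -3.24900586e-05,  4.04803888e-01]), 'force': array([ 0.59760392, -0.0612791 ,  0.32601558]), 'moment': array([-0.01667281,  0.0279319 ,  0.03210404]), 'grip_width': 0.0937122430597106}
```

View pics/top0.png

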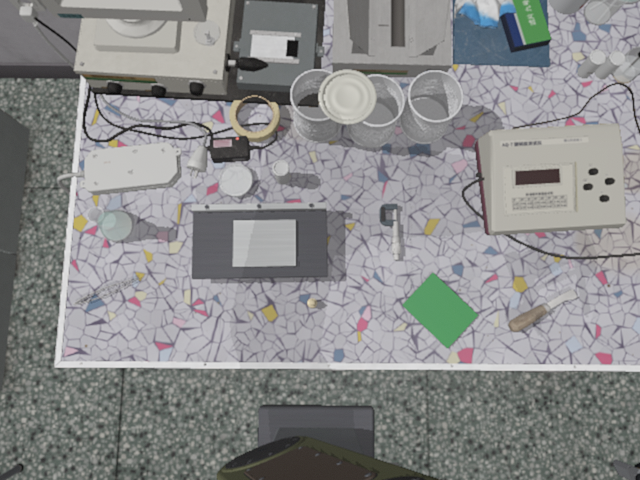

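View pics/scene0.png

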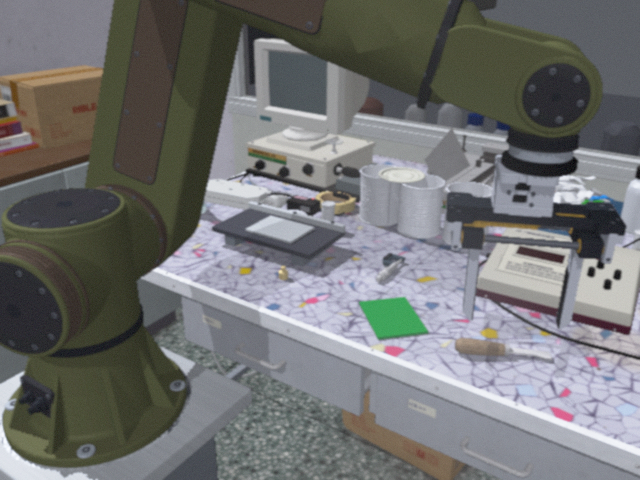

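Top view: the ledge is at cols 193-327, rows 207-278. The fence is on its upper (far) side, the blank is at cols 233-296, rows 220-267, and the micrometer is at (396,233), beyond the right end. So ledge x ≈ world -y and ledge y ≈ world +x. Next I'll measure.

```bash
cat > m.py <<'E'
from station import ctrl
import cv2,numpy as np
def ray(c,uv,z):
    uv=np.atleast_2d(uv).astype(float)
    d=np.c_[(uv[:,0]-c["cx"])/c["fx"],(uv[:,1]-c["cy"])/c["fy"],np.ones(len(uv))]@c["R"]
    o=-c["R"].T@c["t"]
    return o+d*((z-o[2])/d[:,2])[:,None]
def seg(c,lo,hi,z,win):
    """largest blob of grey level lo..hi in window u0,u1,v0,v1 -> min-area rect in world at height z"""
    g=cv2.cvtColor(c["pixels"],cv2.COLOR_RGB2GRAY); u0,u1,v0,v1=win
    m=np.zeros_like(g); m[v0:v1,u0:u1]=((g>=lo)&(g<=hi))[v0:v1,u0:u1]
    m=cv2.morphologyEx(m,cv2.MORPH_OPEN,np.ones((3,3),np.uint8))
    k=max(cv2.findContours(m,cv2.RETR_EXTERNAL,cv2.CHAIN_APPROX_NONE)[0],key=cv2.contourArea)
    P=ray(c,k[:,0],z)[:,:2]
    r=cv2.minAreaRect((P*1000).astype(np.float32)); return r,cv2.boxPoints(r),k
E
python3 - <<'E'
from m import *
c=dict(np.load("top0.npz")); g=cv2.cvtColor(c["pixels"],cv2.COLOR_RGB2GRAY)
print(g[240,185:335:3]); print(g[195:290:1,264]); print(g[200:285,215])
for nm,a in(("blank",(130,255,.046,(200,320,214,274))),("ledge",(0,95,.040,(185,335,205,285)))):
    r,b,k=seg(c,*a); print(nm,r,b.round(1).tolist())
D=c["depth"]
for u,v in((264,243),(215,240),(264,207),(396,235),(315,303)):
    z=D[v,u]; X=c["R"].T@(np.array([(u-c["cx"])/c["fx"]*z,(v-c["cy"])/c["fy"]*z,z])-c["t"]); print((u,v),X.round(4))
im=cv2.resize(c["pixels"][190:320,170:430,::-1],None,fx=3,fy=3,interpolation=cv2.INTER_CUBIC); cv2.imwrite("pics/crop0.png",im)
E
```

```text
[130 180 172  93  95  95  95  94  95  95  95  95  96  96  95  94 161 185
 186 186 185 185 172 173 173 173 175 173 174 175 175 176 176 176 177 176
 178  76  89  89  90  89  89  87  87  88  88  82 110 122]
[116 119 124 126 126 128 144 145 158 175 175 172 173 166 135  91  84  90
  91  90  89  87  88  85  98 154 180 179 175 173 173 172 173 173 175 175
 172 174 173 171 171 173 172 174 174 174 172 172 172 172 174 176 174 172
 171 174 173 174 173 174 174 173 173 173 173 174 173 174 174 175 174 140
  89  87  91  89  90  91  89  89  89  85  84  95  99 102 114 152 173 172
 172 173 171 169 162]
[161 151 157 163 178 193 191 190 193 179 140 100  87  96  98  97  95  96
  96  98  96  97  95  96  97  98  98  97  98  97  97  98  97  96  96  97
  96  98  98  97  95  94  97  97  97  97  97  96  97  97  97  97  94  96
  97  97  96  98  98  99  99  99  99  98  97  96  96  98  98  97  97  97
  99 100  97  96  96  94  92 115 130 125 125 162 183]
blank ((562.2872314453125, 98.490966796875), (90.9826889038086, 119.79350280761719), 0.8951837420463562) [[515.9000244140625, 157.6999969482422], [517.7000122070312, 37.900001525878906], [608.7000122070312, 39.29999923706055], [606.7999877929688, 159.10000610351562]]
ledge ((559.4302368164062, 57.4139404296875), (139.13262939453125, 166.6531524658203), 2.0110433101654053) [[487.0, 138.1999969482422], [492.79998779296875, -28.299999237060547], [631.9000244140625, -23.399999618530273], [626.0, 143.10000610351562]]
(264, 243) [0.5608 0.0976 0.0479]
(215, 240) [0.5673 0.1929 0.0394]
(264, 207) [0.6302 0.099  0.0527]
(396, 235) [ 0.5844 -0.1595  0.0157]
(315, 303) [ 0.4494 -0.0006  0.0169]
```

View pics/crop0.png

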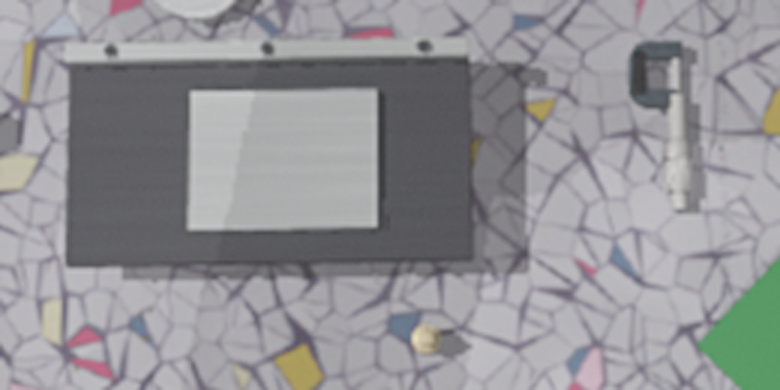

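```bash
cat >> m.py <<'E'
def ledge(c):
    g=cv2.cvtColor(c["pixels"],cv2.COLOR_RGB2GRAY).astype(float)
    def edge(line,lev):  # subpixel first crossing
        i=np.where((line[:-1]-lev)*(line[1:]-lev)<=0)[0][0]; return i+(line[i]-lev)/(line[i]-line[i+1])
    F=np.array([(u,203+edge(g[203:222,u],130)) for u in list(range(197,230))+list(range(300,324))])
    def fit(P): 
        vx,vy,x,y=cv2.fitLine((P*1000).astype(np.float32),cv2.DIST_HUBER,0,.01,.01).ravel(); return np.array([vx,vy]),np.array([x,y])
    f=ray(c,F,.040)[:,:2]
    E=np.array([(340-edge(g[v,340:315:-1],101),v) for v in range(222,268)]) # right end, rough
    W=np.array([(180+edge(g[v,180:205],130),v) for v in range(222,268)])
    return fit(f),ray(c,E,.040)[:,:2]*1000,fit(ray(c,W,.040)[:,:2])
E
python3 - <<'E'
from m import *
c=dict(np.load("top0.npz"))
(fd,fp),E,(wd,wp)=ledge(c)
print("fence",fd,fp,"yaw slope",np.degrees(np.arctan2(fd[0],-fd[1])))
print("open end median",np.median(E,0),"far end",wd,wp)
fd=-fd if fd[1]>0 else fd
n=np.array([-fd[1],fd[0]])  # ledge y
# ledge x from far end
s=-wd*np.sign(wd@-n)
xw=wp@fd; xe=np.median(E,0)@fd; print("len",xe-xw)
r,b,k=seg(c,130,255,.046,(200,320,214,274))
ctr=np.array(r[0]); print("ledge x dir",fd,"y dir",n)
print("blank ledge x from far end",ctr@fd-xw-130,"from open",ctr@fd-xe+130,"y",(ctr-fp)@n+50)
e=b[1]-b[0] if np.linalg.norm(b[1]-b[0])>100 else b[2]-b[1]
e=e*np.sign(e@fd); print("ang deg",np.degrees(np.arctan2(e@n,e@fd)))
D=c["depth"];
uv=np.stack(np.meshgrid(np.arange(640),np.arange(480)),-1).reshape(-1,2)
z=D.ravel();P=np.c_[(uv[:,0]-c["cx"])/c["fx"]*z,(uv[:,1]-c["cy"])/c["fy"]*z,z]-c["t"];P=(P@c["R"])*1000
m=(P[:,2]>33)&(P[:,2]<60)&(P[:,0]>480)&(P[:,0]<660)&(P[:,1]>-50)&(P[:,1]<250)
Q=P[m];x=Q[:,:2]@fd;print("depth extents",np.percentile(x,[.5,99.5])-xw,"y",np.percentile((Q[:,:2]-fp)@n,[.5,99.5]))
for nm,w in(("mic",(370,415,195,270)),("weight",(300,330,292,316)),("vial",(268,295,155,182)),("dish",(215,258,160,200))):
    M=((uv[:,0]>=w[0])&(uv[:,0]<w[1])&(uv[:,1]>=w[2])&(uv[:,1]<w[3])&(P[:,2]>6));q=P[M];print(nm,q.min(0).round(),q.max(0).round())
E
```

```text
fence [ 0.0289727 -0.9995802] [626.99695 157.72118] yaw slope 1.6602455
open end median [560.40208133 -25.3552119 ] far end [0.99969655 0.02463413] [553.925   236.24997]
len 261.68301070811907
ledge x dir [ 0.0289727 -0.9995802] y dir [0.9995802 0.0289727]
blank ledge x from far end 7.943439972348642 from open 6.260429264229586 y -16.398611048668272
ang deg -0.7650543
depth extents [  1.38258275 258.21407576] y [-130.97256377    9.64745861]
mic [ 388. -196.    6.] [ 669.   -6. 1075.]
weight [388. -18.   6.] [ 459.   13. 1075.]
vial [388.  -6.   7.] [ 724.   91. 1075.]
dish [388.  -6.   6.] [ 739.  205. 1075.]
```

Measurements hold up: ledge length 261.7 mm against 260, blank 120×91, and top heights of 40 and 47. The blank sits at about (7, -16) mm in the ledge frame, skewed about -0.8°. The ledge's yaw is about 0.027 rad. I'll move above its near side.

```bash
python3 -m creep '{"translation":[[18,37,0],[36,74,0],[54,111,0],[72,148,0],[90,185,0]],"yaw":[-0.075,-0.15,-0.225,-0.3,-0.376],"gripper":[80,80,80,80,80]}'
python3 -m creep '{"translation":[[18,37,0],[36,74,0],[54,111,0],[72,148,0],[90,185,0]],"yaw":[0,0,0,0,0],"gripper":[80,80,80,80,80]}'
python3 -m creep '{"translation":[[18,37,0],[36,74,0],[54,111,0],[72,148,0],[90,185,0]],"yaw":[0,0,0,0,0],"gripper":[80,80,80,80,80]}'
```

```text
time_s: 0.52
ee_pos: [0.3068, -0.3185, 0.2237]
eef_rot: [-3.14, 0.0, 0.025]
force: [1.8, -0.4, -0.5]
grip_width: 0.0658
time_s: 0.93
ee_pos: [0.397, -0.1314, 0.2238]
eef_rot: [-3.14, -0.0, 0.024]
force: [0.7, -0.4, 0.3]
grip_width: 0.0644
time_s: 1.35
ee_pos: [0.4874, 0.0558, 0.2236]
eef_rot: [-3.14, 0.0, 0.025]
force: [1.7, -1.5, 1.1]
grip_width: 0.0642
```

```bash
python3 -m creep '{"translation":[[6,14,-20],[13,30,-50],[13,41,-80],[13,41,-115],[13,41,-140]],"yaw":[0,0,0,0,0],"gripper":[80,80,80,80,80]}'
python3 - <<'E'
from m import *
o=ctrl.get_obs();print(o["ee_pos"],o["force"])
a=ctrl.camera("top")["pixels"][170:330,150:430,::-1];cv2.imwrite("pics/a.png",cv2.resize(a,None,fx=2.5,fy=2.5))
E
```

```text
time_s: 1.77
ee_pos: [0.4992, 0.0974, 0.0807]
eef_rot: [-3.141, 0.003, 0.026]
force: [-0.2, 0.1, -0.0]
grip_width: 0.0649
[0.49919343 0.09743161 0.08073343] [-0.19349333  0.08230713 -0.00673918]
```

View pics/a.png

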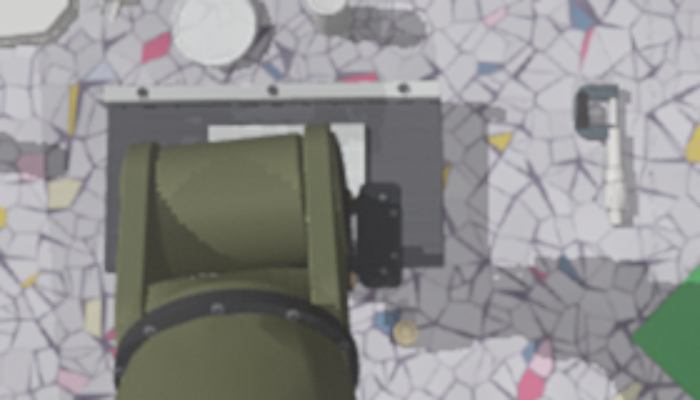

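The fingers are over the ledge's near side. The blank's far edge is visible, and nothing else has been touched. Next I'll descend to tip height ≈ 43 mm and push towards the fence.

```bash
python3 -m creep '{"translation":[[0,0,-8],[0,0,-14],[0,0,-18],[0,0,-18.5],[0,0,-18.5]],"yaw":[0,0,0,0,0],"gripper":[80,80,80,80,80]}'
python3 -m creep '{"translation":[[4,0,0],[8,0,0],[12,0,0],[15,0,0],[17,0,0]],"yaw":[0,0,0,0,0],"gripper":[80,80,80,80,80]}'
python3 -m creep '{"translation":[[2,0,0],[4,0,0],[6,0,0],[8,0,0],[9,0,0]],"yaw":[0,0,0,0,0],"gripper":[80,80,80,80,80]}'
```

```text
time_s: 2.23
ee_pos: [0.4981, 0.0968, 0.0595]
eef_rot: [-3.141, 0.007, 0.025]
force: [0.2, -0.3, -0.3]
grip_width: 0.0643
time_s: 2.65
ee_pos: [0.5155, 0.0968, 0.0596]
eef_rot: [-3.141, 0.006, 0.025]
force: [-0.3, 0.7, 0.4]
grip_width: 0.0646
time_s: 3.07
ee_pos: [0.5247, 0.0968, 0.0595]
eef_rot: [-3.141, 0.006, 0.025]
force: [0.5, -0.8, -0.7]
grip_width: 0.0648
```

```bash
python3 -m creep '{"translation":[[1,0,2],[2,0,2],[3,0,2],[3,0,2]],"yaw":[0,0,0,0],"gripper":[80,80,80,80]}'
cat >> m.py <<'E'
def far(c,uu,n=14):
    "blank far edge position: first dark->light crossing below the fence foot, in ledge y mm"
    g=cv2.cvtColor(c["pixels"],cv2.COLOR_RGB2GRAY).astype(float); out=[]
    for u in uu: print(u,g[205:228,u].astype(int))
E
python3 - <<'E'
from m import *
print(ctrl.get_obs()["ee_pos"])
c=ctrl.camera("top");np.savez("b.npz",**c)
far(c,range(236,300,6))
cv2.imwrite("pics/b.png",cv2.resize(c["pixels"][195:290,185:335,::-1],None,fx=5,fy=5,interpolation=cv2.INTER_CUBIC))
E
```

```text
time_s: 3.4
ee_pos: [0.5265, 0.0968, 0.0613]
eef_rot: [-3.141, 0.01, 0.025]
force: [-9.3, -1.0, 5.6]
grip_width: 0.0645
[0.52652752 0.09677435 0.06132276]
236 [188 188 188 175 133  92  96  99 102 102 105 105 106 107 108 109 110 109
 108 109 110 110 111]
242 [188 188 189 160  94  92  98 101 102 105 104 106 107 106 107 108 110 108
 108 109 110 110 110]
248 [189 188 169 121  92  97 100 102 102 105 105 106 108 107 107 109 108 108
 110 109 108 111 111]
254 [189 186 148  94  92  97 101 103 104 104 107 105 108 106 108 109 108 108
 109 108 111 111 110]
260 [120  96  89  94  97 101 103 105 107 109 111 113 111 107 108 107 109 108
 109 110 110 112 111]
266 [179 133  92  94 100 103 104 106 108 110 111 114 114 114 116 116 114 113
 112 110 111 111 111]
272 [175 138  90  77  69  68  68  67  70  68  68  71  71  70  72  81  83  74
  77  83  85  88  84]
278 [ 98 102 103 105 107 109 108 108 108 107 107 107 108 108 108 107 106 108
 107 106 107 107 107]
284 [134  78  63  65  71  71  72  73  74  74  75  74  76  78  78  78  77  78
  78  78  80  83  83]
290 [188 186 189 162 119 171 200 200 198 198 199 195 191 193 189 175 172 178
 174 170 171 169 156]
296 [188 187 190 160 103  87  83  87  85  83  83  78  79  83  86  89  90  87
  89  87  90  90  90]
```

View pics/b.png

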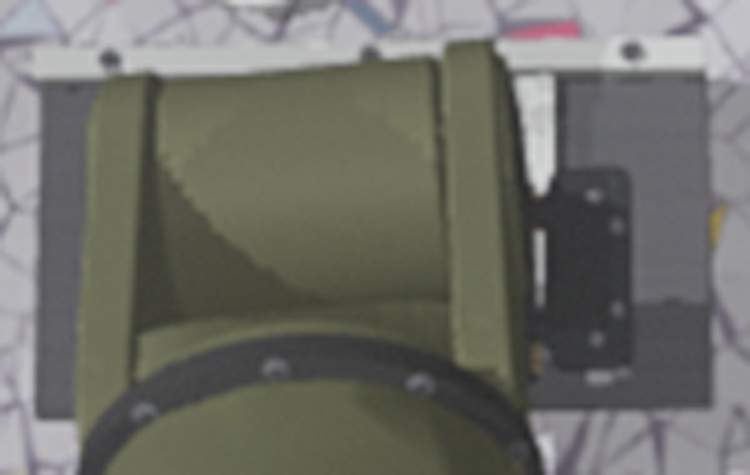

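The blank's right-hand end (cols 290-296) now meets the fence foot with only a thin dark line between them, and the wrist shows 9 N: the fence is reached. I'll press slightly more to square it, then back off and rise to look.

```bash
python3 -m creep '{"translation":[[1,0,0],[2,0,0],[2,0,0],[2,0,0]],"yaw":[0,0,0,0],"gripper":[80,80,80,80]}'
python3 -m creep '{"translation":[[-4,0,0],[-12,0,0],[-14,0,12],[-14,0,40],[-14,30,70]],"yaw":[0,0,0,0,0.1],"gripper":[80,80,80,80,80]}'
python3 -m creep '{"translation":[[-5,30,10],[-10,65,10],[-15,100,10],[-15,130,10],[-15,150,10]],"yaw":[0.12,0.24,0.36,0.48,0.6],"gripper":[80,80,80,80,80]}'
python3 - <<'E'
from m import *
c=ctrl.camera("top");np.savez("d.npz",**c)
cv2.imwrite("pics/d.png",cv2.resize(c["pixels"][190:290,170:350,::-1],None,fx=4,fy=4,interpolation=cv2.INTER_CUBIC))
print(seg(c,130,255,.046,(200,320,211,274))[:2])
E
```

```text
time_s: 3.78
ee_pos: [0.5267, 0.0968, 0.061]
eef_rot: [-3.141, 0.015, 0.025]
force: [-13.6, 0.5, 7.1]
grip_width: 0.0649
time_s: 4.2
ee_pos: [0.5122, 0.1237, 0.1315]
eef_rot: [3.141, 0.016, 0.12]
force: [0.7, -0.8, 0.2]
grip_width: 0.0647
time_s: 4.62
ee_pos: [0.4967, 0.2763, 0.1429]
eef_rot: [3.141, 0.015, 0.728]
force: [0.6, 0.2, 0.2]
grip_width: 0.0644
(((579.9019775390625, 98.74138641357422), (87.83920288085938, 120.29658508300781), 0.5022653341293335), array([[535.4568  , 158.50235 ],
       [536.51135 ,  38.210403],
       [624.34717 ,  38.980423],
       [623.2926  , 159.27237 ]], dtype=float32))
```

View pics/d.png

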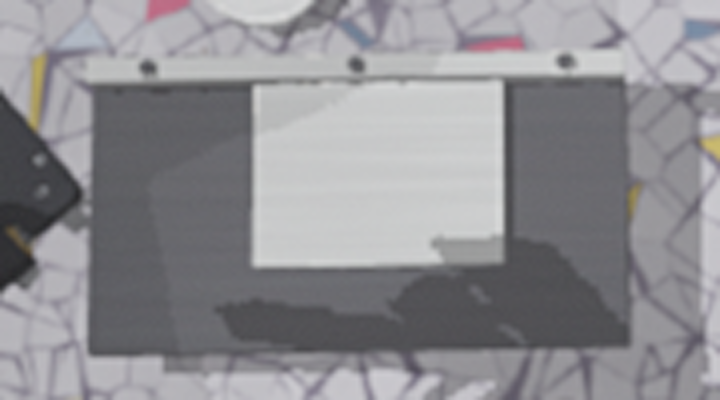

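Blank looks flush at the fence's foot (row ≈80 of the crop) and lies wholly on the ledge. I'll check the angles with subpixel line fits.

```bash
cat > fit.py <<'E'
from m import *
def col(g,u,v0,v1):  # strongest gradient row, subpixel (parabola)
    d=np.abs(np.diff(g[v0:v1,u])); i=int(np.clip(d.argmax(),1,len(d)-2)); a,b,e=d[i-1:i+2]
    return v0+i+.5+(.5*(a-e)/(a-2*b+e) if a-2*b+e else 0)
def line(c,us,v0,v1,z,T=False):
    g=cv2.cvtColor(c["pixels"],cv2.COLOR_RGB2GRAY).astype(float); g=g.T if T else g
    uv=np.array([(u,col(g,u,v0,v1)) for u in us]); uv=uv[:,::-1] if T else uv
    P=(ray(c,uv,z)[:,:2]*1000).astype(np.float32)
    vx,vy,x,y=cv2.fitLine(P,cv2.DIST_HUBER,0,.01,.01).ravel()
    return vx,vy,x,y
E
python3 - <<'E'
from fit import *
def show(n,l,T=False):
    vx,vy,x,y=l
    if T: print(n,"ang",round(vy/vx,4),"y at x=560:",round(y+(560-x)*vy/vx,2))
    else: print(n,"ang",round(-vx/vy,4),"x at y=98:",round(x+(98-y)*vx/vy,2))
c=dict(np.load("top0.npz")); d=dict(np.load("d.npz"))
for nm,k in(("t0",c),("d",d)):
    print(nm)
    show("fence foot L",line(k,range(197,228),207,214,.040)); show("fence foot all",line(k,list(range(197,228))+list(range(302,325)),205,214,.040))
    show("fence back top",line(k,range(197,325),200,208,.054))
    show("ledge near",line(k,range(197,325),273,282,.040))
    show("left end",line(k,range(216,272),187,199,.04,True),True); show("right end",line(k,range(216,270),322,332,.04,True),True)
show("blank near t0",line(c,range(237,293),262,271,.046)); show("blank far t0",line(c,range(237,293),216,224,.046)); 
show("blank left",line(c,range(223,264),228,240,.046,True),True); show("right",line(c,range(223,264),290,302,.046,True),True)
show("blank near d",line(d,list(range(237,275)),250,262,.046));show("blank near d all",line(d,list(range(237,293)),250,262,.046));
show("blank left d",line(d,range(215,253),228,240,.046,True),True); show("right",line(d,range(215,245),290,302,.046,True),True)
E
```

```text
t0
fence foot L ang 0.0448 x at y=98: 630.73
fence foot all ang 0.0265 x at y=98: 628.76
fence back top ang 0.028 x at y=98: 637.88
ledge near ang 0.0233 x at y=98: 495.01
left end ang 0.0261 y at x=560: 236.64
right end ang 0.0296 y at x=560: -23.48
d
fence foot L ang 0.0433 x at y=98: 630.85
fence foot all ang 0.0227 x at y=98: 629.02
fence back top ang 0.0239 x at y=98: 638.0
ledge near ang 0.0277 x at y=98: 495.54
left end ang 0.0274 y at x=560: 236.74
right end ang 0.0268 y at x=560: -23.1
blank near t0 ang 0.03 x at y=98: 516.85
blank far t0 ang 0.0206 x at y=98: 607.18
blank left ang 0.0226 y at x=560: 157.96
right ang 0.0161 y at x=560: 37.66
blank near d ang 0.0198 x at y=98: 535.72
blank near d all ang 0.0272 x at y=98: 535.85
blank left d ang 0.0318 y at x=560: 157.76
right ang 0.0176 y at x=560: 37.56
```

Width of the ledge and the blank's position and angle agree within 2-3 mm: blank 0.027 against ledge 0.0265 rad. With the 13.6 N stop at the right place, it is flush. In the ledge frame x ≈ +9 mm, so the travel needed is ~101 mm. I'll turn the tool and go behind the trailing end.

```bash
python3 -m creep '{"translation":[[10,-10,0],[20,-20,0],[30,-30,0],[40,-40,0],[45,-50,0]],"yaw":[0.11,0.22,0.33,0.44,0.55],"gripper":[130,130,130,130,130]}'
python3 -m creep '{"translation":[[10,-10,0],[20,-20,0],[30,-35,0],[33,-45,-10],[33,-45,-30]],"yaw":[0.11,0.22,0.3,0.32,0.32],"gripper":[130,130,130,130,130]}'
```

```text
time_s: 5.08
ee_pos: [0.5425, 0.2276, 0.1439]
eef_rot: [3.14, 0.013, 1.293]
force: [-0.2, 0.3, 0.1]
grip_width: 0.046
time_s: 5.5
ee_pos: [0.5774, 0.1809, 0.1167]
eef_rot: [3.135, 0.013, 1.612]
force: [0.4, 0.1, 0.7]
grip_width: 0.046
```

```bash
python3 -m creep '{"translation":[[-1,0,-15],[-1,0,-30],[-1,0,-42],[-1,0,-49],[-1,0,-52]],"yaw":[-0.005,-0.01,-0.015,-0.015,-0.015],"gripper":[130,130,130,130,130]}'
python3 -m creep '{"translation":[[0,0,-0.5],[0,0,-0.5]],"yaw":[0,0],"gripper":[130,130]}'
```

```text
time_s: 5.92
ee_pos: [0.5761, 0.1808, 0.0642]
eef_rot: [3.135, 0.013, 1.597]
force: [0.8, 1.4, 0.1]
grip_width: 0.0459
time_s: 6.08
ee_pos: [0.5763, 0.1809, 0.0642]
eef_rot: [3.135, 0.013, 1.597]
force: [0.3, 0.3, 0.7]
grip_width: 0.0464
```

```bash
python3 -m creep '{"translation":[[0,0,-1.5],[0,-2,-2.5],[0,-5,-2.5],[0.2,-8,-2.5],[0.3,-10,-2.5]],"yaw":[0,0,0,0,0],"gripper":[130,130,130,130,130]}'
python3 -m creep '{"translation":[[0.2,-5,0],[0.4,-10,0],[0.6,-15,0],[0.8,-20,0],[1,-25,0]],"yaw":[0,0,0,0,0],"gripper":[130,130,130,130,130]}'
```

```text
time_s: 6.5
ee_pos: [0.5767, 0.1704, 0.0619]
eef_rot: [3.135, 0.013, 1.597]
force: [-0.3, -0.6, 0.5]
grip_width: 0.0459
time_s: 6.92
ee_pos: [0.5777, 0.1448, 0.0619]
eef_rot: [3.135, 0.013, 1.597]
force: [-0.3, 0.4, -1.1]
grip_width: 0.0457
```

```bash
python3 -m creep '{"translation":[[0.2,-5,0],[0.4,-10,0],[0.6,-15,0],[0.8,-20,0],[1,-25,0]],"yaw":[0,0,0,0,0],"gripper":[130,130,130,130,130]}'
python3 -m creep '{"translation":[[0.2,-5,0],[0.4,-10,0],[0.6,-15,0],[0.8,-20,0],[1,-25,0]],"yaw":[0,0,0,0,0],"gripper":[130,130,130,130,130]}'
python3 - <<'E'
from m import *
c=ctrl.camera("top");np.savez("e.npz",**c)
cv2.imwrite("pics/e.png",cv2.resize(c["pixels"][180:290,170:370,::-1],None,fx=4,fy=4,interpolation=cv2.INTER_CUBIC))
E
```

```text
time_s: 7.33
ee_pos: [0.5787, 0.1193, 0.0619]
eef_rot: [3.135, 0.013, 1.597]
force: [0.0, -0.4, 0.6]
grip_width: 0.0461
time_s: 7.75
ee_pos: [0.5798, 0.0938, 0.0619]
eef_rot: [3.135, 0.013, 1.597]
force: [-0.3, 0.1, -0.3]
grip_width: 0.0462
```

View pics/e.png

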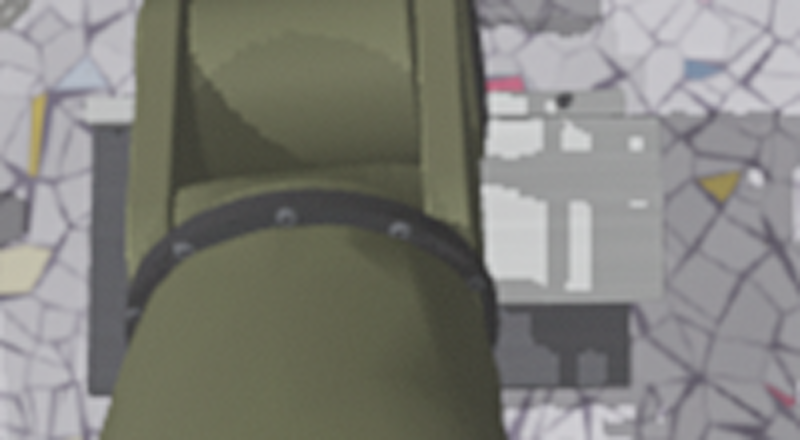

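The blank is sliding flush along the fence. Its leading edge is at crop col 661 against ledge end col 629, an overhang of roughly 12-15 mm, with the mark at 40. About 27 mm to go.

```bash
python3 -m creep '{"translation":[[0.2,-5,0],[0.4,-10,0],[0.6,-15,0],[0.8,-18,0],[0.8,-20,0]],"yaw":[0,0,0,0,0],"gripper":[130,130,130,130,130]}'
python3 - <<'E'
from fit import *
c=ctrl.camera("top");np.savez("f.npz",**c)
vx,vy,x,y=line(c,range(214,250),325,350,.046,True); print("lead edge y at x=580",y+(580-x)*vy/vx,vy/vx, "end at x=580 ~",-23.3+20*.0265)
E
```

```text
time_s: 8.22
ee_pos: [0.5807, 0.0726, 0.0619]
eef_rot: [3.135, 0.013, 1.596]
force: [-0.4, 0.3, -0.1]
grip_width: 0.0459
lead edge y at x=580 -38.977272 -0.7368649 end at x=580 ~ -22.77
```

The line fit is unreliable here (slope -0.74, caught by shadow edges). By tip position the overhang is ~33 mm. I'll push 7 mm more, back off and measure clear of the arm.

```bash
python3 -m creep '{"translation":[[0.1,-2,0],[0.2,-4,0],[0.3,-6,0],[0.3,-7,0]],"yaw":[0,0,0,0],"gripper":[130,130,130,130]}'
python3 -m creep '{"translation":[[0,5,0],[-1,15,0],[-1,25,5],[-1,35,35],[-1,60,60]],"yaw":[0,0,0,0,0],"gripper":[130,130,130,130,130]}'
python3 -m creep '{"translation":[[-10,38,5],[-20,76,5],[-30,114,5],[-40,152,5],[-45,160,5]],"yaw":[0,0,0,0,0],"gripper":[130,130,130,130,130]}'
python3 - <<'E'
from fit import *
c=ctrl.camera("top");np.savez("h.npz",**c)
cv2.imwrite("pics/h.png",cv2.resize(c["pixels"][150:310,170:420,::-1],None,fx=3.2,fy=3.2,interpolation=cv2.INTER_CUBIC))
def show(n,l,T=False):
    vx,vy,x,y=l
    if T: print(n,"ang",round(vy/vx,4),"y at x=580:",round(y+(580-x)*vy/vx,2))
    else: print(n,"ang",round(-vx/vy,4),"x at y=-3:",round(x+(-3-y)*vx/vy,2))
show("lead",line(c,range(216,251),340,356,.046,True),True)
show("trail",line(c,range(216,251),280,295,.046,True),True)
show("near",line(c,range(292,324),248,262,.046)); show("ledge near",line(c,range(197,325),273,282,.040))
show("ledge right",line(c,range(258,275),322,332,.04,True),True)
E
```

```text
time_s: 8.6
ee_pos: [0.581, 0.0653, 0.0619]
eef_rot: [3.135, 0.013, 1.596]
force: [-0.0, 0.1, -0.4]
grip_width: 0.0461
time_s: 9.02
ee_pos: [0.5796, 0.1253, 0.1227]
eef_rot: [3.136, 0.014, 1.595]
force: [1.0, -0.4, 1.6]
grip_width: 0.0459
time_s: 9.43
ee_pos: [0.5325, 0.2911, 0.1282]
eef_rot: [3.136, 0.012, 1.599]
force: [0.1, 0.3, -0.2]
grip_width: 0.046
lead ang 0.0358 y at x=580: -66.75
trail ang 0.0225 y at x=580: 53.24
near ang 0.0094 x at y=-3: 538.1
ledge near ang 0.0274 x at y=-3: 498.45
ledge right ang 1e-04 y at x=580: -23.48
```

View pics/h.png

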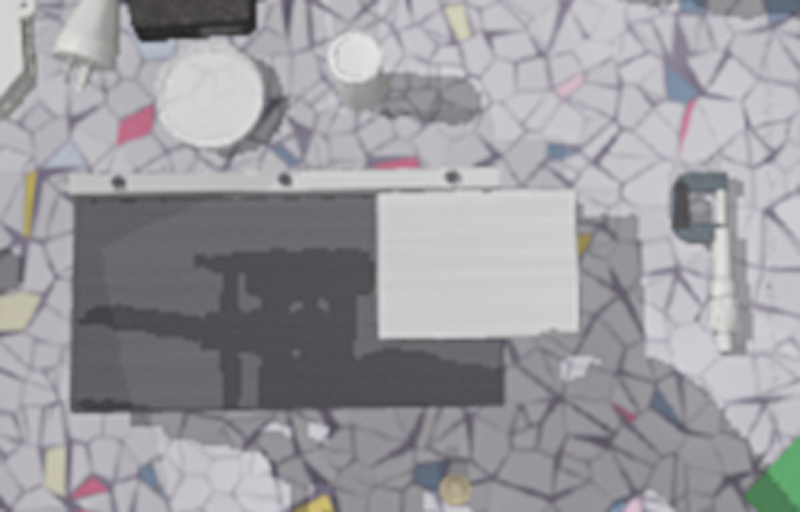

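The final picture shows the blank flush below the fence (crop cols 376-577), with the ledge end at col 503. Micrometer, dish, vial and weight are where they were. Overhang is ≈ 44 mm and y ≈ 4.6 mm, both in band, and the arm is clear. Handing in.

```bash
python3 -c "
from station import ctrl
print(ctrl.hand_in(), ctrl.get_obs()['force'])"
```

```text
the job is handed in; nothing more can be done
the job is handed in; nothing more can be done
```

I pushed the blank flush against the fence with both fingertips, stopping at 13.6 N against the fence while it was still wholly on the ledge. I then slid it along the fence to the open end, backed the arm off and handed the job in at about 9.5 s.

**Last checks (top camera, arm clear):**
- **Overhang:** about 44 mm, where 26–54 mm is allowed. Fingertip position gave about 40 mm.
- **Distance to fence:** ledge y about 4.6 mm, where flush is 5 mm.
- **Other objects:** micrometer, vial, dish and weight look unmoved in the picture. I did not measure their positions.

**Checks that disagreed or failed:**
- **Angle:** the blank's end edges gave 0.023 and 0.036 rad and its near side 0.009 rad, against the ledge's 0.027 rad. The worst difference is about 0.018 rad, within the 0.06 limit.
- **Fence foot:** the camera put it about 3 mm too far from the ledge's near edge. I relied on the contact force and the near edge instead.
- **Mid-push line fit:** one fit caught shadow edges and I discarded it.
- **Final open-end line fit:** its slope was off (0.000 rad), but its position agreed with earlier fits.

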